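# Lock the cash box into its counter holder

## Task

Slide the cash box along the counter into its holder, between the rails, letting the box's own front edge lift the hinged catch, and push it gently against the sprung plunger just until the catch drops down behind the box; then let go. Do not force the box, do not touch the holder or its catch with the gripper, and leave the other things on the counter alone.

Things in the scene. Friction and masses are not known exactly. Their poses are not given: they have to be found in the camera images.
- box_mid (a point): centre, half-way up, of the loose grey steel cash box, 160 (X) x 120 (Y) x 65 mm, 0.5-0.9 kg; +X = front end (brass lock disc), goes in first. Carrying handle on the lid: bar 14 mm thick (X), 76 long (Y), 12 high, its centre 60.5 mm above this point (93 above the counter), 22 mm clear of the lid; end posts with 60 mm between them.
- dock: dark steel holder fixed to the counter. Origin on the counter, where the box's centre stands when locked in (within 21 mm). +X is the way in, Z up. Two rails 35 mm high, inner faces at Y +-62 mm (2 mm play each side), from X -100 to +94; flared lips widen to about +-77 at X -139. No floor: the box slides on the counter.
- plunger_nominal (a point): nominal tip of the sprung plunger, an 18 mm pin along X at the far end (dock X +76, Y -40, Z 30 mm): 3 N to start it, 0.7 N per mm, solid after 7 mm (about 8 N). Plunger and catch sit on one end unit bolted through slots: both lie together up to 18 mm either way along X from nominal; this shift is not measured. Over 20 N between box and holder is forcing it.
- catch_nominal (a point): nominal middle of the lower edge of the catch nose's holding face (dock X -82, Y -61, Z 45 mm). The nose reaches over the -Y rail to Y -45, passing 7 mm beside the handle; slope towards the mouth, up to X -133, Z 77. Steel lever, 0.22 kg, level pivot along Y at dock X +30, Z 42. The box lifts it 20 mm with a few N; it rides on the lid and drops behind the box.
- catch (a joint): angle of the catch about its pivot, rad: 0 down (shut), about 0.18 riding on the lid. With the end unit at nominal: box centre at dock X -4 mm meets the plunger, about +1 the catch drops, +3 the plunger is solid; let go, the box rests back against the catch at about -2. All of these shift with the end unit.
- water_mid (a point): bystander: centre of a water bottle, 64 mm in diameter, 200 mm tall, loose on the counter
- can_mid (a point): bystander: centre of a drinks can, 66 mm in diameter, 115 mm tall, loose on the counter
- carton_mid (a point): bystander: centre of a small cardboard carton 60 x 90 x 50 mm, loose on the counter
Mind the look-alikes: they are no part of the job. Of the things that look like the part that bears box_mid, take the one that is farthest to the robot's left at the start.

How it is judged:
By the outcome, as a careful person would: the job done as asked, in the order asked, and still so for the second after the job is handed in, with the robot touching nothing.
It also fails if it takes over 69 s, if anything falls off the work surface, if the arm or the gripper's body presses on something with over 40 N, if the wrist force passes 120 N, or if a joint passes its speed limit or range.

## Robot

A 6-joint arm with a two-finger parallel gripper is mounted at the origin on the work surface. World frame = base frame: x ahead of the robot, y to its left, z up, the work surface at z = 0. Lengths are in m, angles in rad, forces in N, time in s.
With the tool pointing down it reaches from about 0.325 to 0.9 m from the base axis. Payload 6.1 kg.
Tool frame: the origin (TCP) lies midway between the tips of the shut fingers; the grasp point (between the pads) lies 19 mm behind it; z points along the fingers, y is the direction in which the jaws open and shut (so a half turn about z gives the same grasp; the last joint's range is limited). The gripper opens to 85 mm and grips with 20 to 120 N. Pads are 22 mm wide; open, the fingers measure 114 mm over their backs; the gripper's body (76 mm by 85 mm) begins 54 mm behind the grasp point. The pads swing forward as they close: fully open they stand 13 mm farther back than shut.
Start: joints at [-1.474, 0.22, 1.526, -0, 1.395, -0.126], TCP at [0.138, -0.61, 0.231] pointing down, gripper open.
Joint ranges: [-2.98, 2.98], [-0.91, 2.08], [0.09, 2.57], [-1.24, 4.39], [0.2, 2.65], [-2.68, 2.68]. Speed limits (rad/s): [2.57, 2.57, 3.01, 3.14, 3.14, 3.14].

## Interface

Orientations are given as [roll, pitch, yaw] about the fixed x, y, z axes, in that order (R = Rz(yaw) Ry(pitch) Rx(roll)).
In Python, from bench import sensors, imaging, sign_off gives the robot as it stands.
- The arm moves only by the tool arm_command, never from a script. Its argument "increments" is one flat list of numbers, 5 for each row, row after row: the finger opening in cm, from 0 to 8.54, then the shift along the tool's x, y, z in cm, then the turn about the tool's z in rad. A call has 1 to 10 rows; each row is the pose to reach, as a shift and turn from the pose measured when the call began, along the tool's axes at that moment; what a row does not reach only later rows make up. A row lasts 1/12 s, in which the tool goes at most 41.7 mm and 7.16 degrees, less where a joint would pass 70% of its speed; a pose out of reach is approached as far as the arm can. A call with a gripper value outside its range is refused whole. The fingers move at their own pace and stop on an object; the grip force is fixed at half the most. Time passes only in rows, so rows that repeat a pose let the fingers close. It gives the time, the measured TCP pose, the force and the opening at its end, in the units of the state.
- sensors.get_obs(): the state, without advancing time (a new reading comes with each control period).
- imaging.read_camera(name): name is "scene" or "top" or "wrist"; returns the picture (400x640x3 uint8, red, green, blue); there is no depth.
- imaging.get_calibration(name): a dict with "fx", "fy", "cx", "cy" (pixels), "extrinsics" (4x4, takes a point from world to camera coordinates); the wrist camera has in their place "hand_eye" (4x4, takes a point from camera to tool coordinates, whose origin is the TCP and whose axes are the flange's). Camera axes: x right, y down, z forward; pixel columns grow to the right and rows downward; lengths in m; the calibration is good to about 2 mm. The wrist camera is an equidistant fisheye: a pixel r from the principal point sees the ray r / f radians off the axis. A picture is of the moment at which its call begins: read the wrist's pose just before it. get_calibration takes no time and is no camera call.
- sign_off(): hands the job in, once; it reports no verdict.
The state is a dict: "time_s": time; "joint_pos": joint angles; "joint_vel": joint speeds; "effort": joint torques, N m; "tool_pos": TCP position; "eef_rot": TCP orientation; "contact_force": force on the tool from outside, world axes, zero at the start; "torque": the same for the moment, N m; "opening": opening from 0.0 (shut) to 1.0 (fully open).
Only numpy, scipy, OpenCV 4.12 (cv2) and the standard library are available. Lean on these libraries where they do the work, as an engineer would, in place of code of your own. Each camera call takes 0.05 s, during which the arm holds its last target. There are 200 camera calls.

## Working session

There is one attempt and no reset: what is moved stays moved. The work goes in short steps, Python scripts to look and compute and a tool call to move; the robot and the scene stay as the last step left them, time stands still between calls to the robot, and variables do not carry over. Pictures are saved under pics/ and viewed, about 8 in all and at most 12, crops included, and the job is handed in when it is done.

Besides the shell and the picture viewer there is one more tool, called after "Emit:" by a JSON object that holds its "method" and its "body", one argument or row to a line. arm_command: Moves the arm, as the interface text tells. Its arguments: {"type":"object","properties":{"increments":{"type":"array"}},"required":["increments"]}

```bash
mkdir -p pics; python3 - <<'E'
from bench import sensors, imaging
import cv2,numpy as np
np.set_printoptions(precision=4,suppress=True)
o=sensors.get_obs(); print(o)
for n in("scene","top"):
    im=imaging.read_camera(n); cv2.imwrite(f"pics/{n}0.png",im[:,:,::-1]); 
for n in("scene","top","wrist"): print(n,imaging.get_calibration(n))
E
```

```text
{'time_s': 0.0, 'joint_pos': array([-1.4741,  0.2212,  1.5276,  0.    ,  1.3947, -0.1261]), 'joint_vel': array([-0.0001,  0.0006, -0.    ,  0.    , -0.0012, -0.0002]), 'effort': array([  0.0008, -49.69  , -38.9387,  -0.0003,   0.0111,   0.    ]), 'tool_pos': array([ 0.138 , -0.6089,  0.2302]), 'eef_rot': array([-3.1396, -0.0003,  0.2228]), 'contact_force': array([0.2643, 0.1346, 1.1128]), 'torque': array([ 0.0103, -0.0172,  0.0005]), 'opening': 1.0016089444984497}
scene {'fx': 403.88776162873967, 'fy': 403.88776162873967, 'cx': 313.72001946085834, 'cy': 199.7889009351458, 'extrinsics': array([[-0.7571,  0.6532,  0.0111,  0.4863],
       [ 0.5195,  0.6122, -0.5961, -0.1459],
       [-0.3962, -0.4455, -0.8029,  1.3148],
       [ 0.    ,  0.    ,  0.    ,  1.    ]])}
top {'fx': 381.11207726629027, 'fy': 381.11207726629027, 'cx': 324.8643371022454, 'cy': 195.9799838056444, 'extrinsics': array([[-0.0106, -0.9998,  0.0192, -0.1194],
       [-0.9804,  0.0066, -0.197 ,  0.5452],
       [ 0.1968, -0.0209, -0.9802,  1.0204],
       [ 0.    ,  0.    ,  0.    ,  1.    ]])}
wrist {'fx': 309.70691628693146, 'fy': 309.70691628693146, 'cx': 320.065929303199, 'cy': 194.5796714479501, 'hand_eye': array([[ 0.0005, -0.9472, -0.3206,  0.0835],
       [ 1.    ,  0.0006, -0.0002,  0.0005],
       [ 0.0003, -0.3206,  0.9472, -0.1424],
       [ 0.    ,  0.    ,  0.    ,  1.    ]])}
```

View pics/scene0.png

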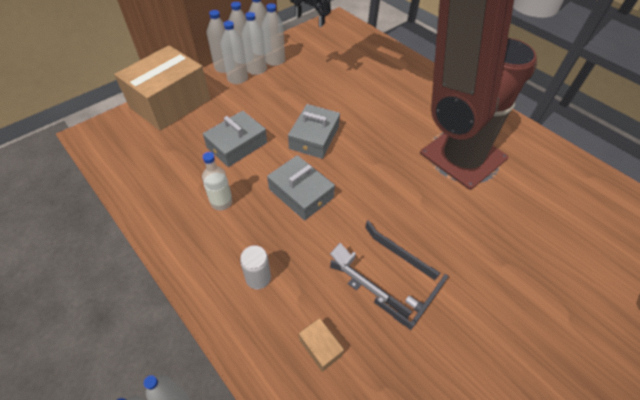

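View pics/top0.png

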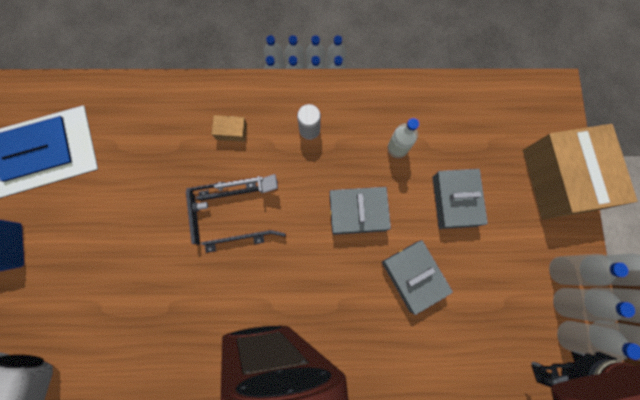

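The left of the robot (+y) is the left of the top picture. There are three cash boxes in the top picture, at (360,210), (461,198) and (417,277). The one at (360,210), seen at (301,187) in the scene picture, is farthest left and stands in front of the holder mouth. I'll confirm that with an enlarged crop.

```bash
python3 - <<'E'
import cv2,numpy as np
a=cv2.imread("pics/top0.png")[160:260,180:400]; b=cv2.imread("pics/scene0.png")[150:335,260:460]
a=cv2.resize(a,None,fx=3.6,fy=3.6,interpolation=cv2.INTER_CUBIC); cv2.imwrite("pics/c_top.png",a)
b=cv2.resize(b,None,fx=3.2,fy=3.2,interpolation=cv2.INTER_CUBIC); cv2.imwrite("pics/c_scene.png",b)
E
```

```text
(no output)
```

View pics/c_top.png

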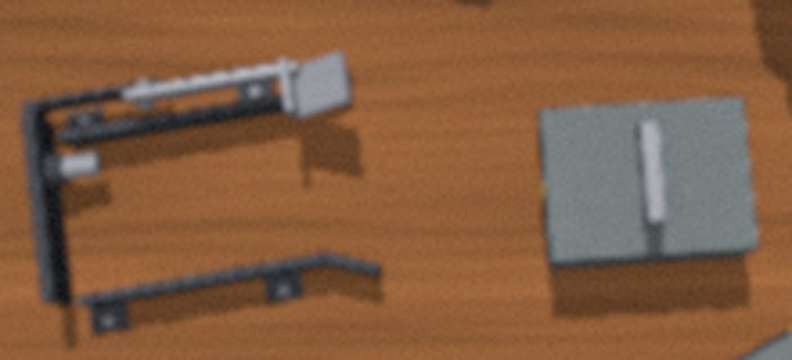

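View pics/c_scene.png

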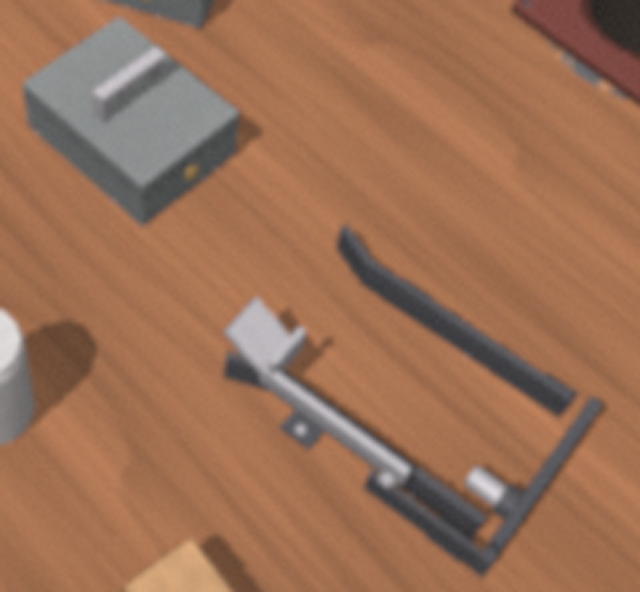

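The box nearest the holder has its brass disc facing the holder (scene crop (190,172)) and is the leftmost of the three, so it is the one meant. The nose of the catch is at (318,85) in the top crop, so the dock's -Y side is world +x. Next I fit the poses.

```bash
cat > h.py <<'E'
import numpy as np, cv2
from scipy.optimize import least_squares
from scipy.spatial.transform import Rotation as Ro
from bench import imaging
np.set_printoptions(precision=4,suppress=True)
C={n:imaging.get_calibration(n) for n in("scene","top","wrist")}
def proj(n,P,T=None):
    P=np.atleast_2d(P); c=C[n]
    if n!="wrist":
        p=P@c["extrinsics"][:3,:3].T+c["extrinsics"][:3,3]
        return np.c_[c["fx"]*p[:,0]/p[:,2]+c["cx"],c["fy"]*p[:,1]/p[:,2]+c["cy"]]
    p=np.c_[P,np.ones(len(P))]@np.linalg.inv(T@c["hand_eye"]).T
    r=np.hypot(p[:,0],p[:,1]); th=np.arctan2(r,p[:,2])
    return np.c_[c["fx"]*th*p[:,0]/r+c["cx"],c["fy"]*th*p[:,1]/r+c["cy"]]
def ray(n,uv,T=None):
    c=C[n]; x=(uv[0]-c["cx"])/c["fx"]; y=(uv[1]-c["cy"])/c["fy"]
    if n!="wrist":
        E=np.linalg.inv(c["extrinsics"]); d=np.array([x,y,1.])
    else:
        E=T@c["hand_eye"]; th=np.hypot(x,y); d=np.array([x/th*np.sin(th),y/th*np.sin(th),np.cos(th)])
    return E[:3,3],E[:3,:3]@d
def at_z(n,uv,z,T=None):
    o,d=ray(n,uv,T); return o+d*(z-o[2])/d[2]
def tri(obs): # [(n,uv,T)]
    A=np.zeros((3,3));b=np.zeros(3)
    for n,uv,T in obs:
        o,d=ray(n,uv,T); d/=np.linalg.norm(d); M=np.eye(3)-np.outer(d,d); A+=M;b+=M@o
    return np.linalg.solve(A,b)
def Tool(o):
    T=np.eye(4);T[:3,:3]=Ro.from_euler("xyz",o["eef_rot"]).as_matrix();T[:3,3]=o["tool_pos"];return T
def place(q,P):
    c,s=np.cos(q[2]),np.sin(q[2]); P=np.atleast_2d(P).astype(float)
    return np.c_[c*P[:,0]-s*P[:,1]+q[0],s*P[:,0]+c*P[:,1]+q[1],P[:,2]+(q[3] if len(q)>3 else 0)]
def fit(q0,obs): # obs (n,P,uv,T)
    f=lambda q:np.concatenate([(proj(n,place(q,P),T)[0]-uv) for n,P,uv,T in obs])
    s=least_squares(f,q0,loss="soft_l1"); return s.x,f(s.x).reshape(-1,2)
E
python3 - <<'E'
from h import *
t=lambda u,v:((u+.5)/3.6-.5+180,(v+.5)/3.6-.5+160)
s=lambda u,v:((u+.5)/3.2-.5+260,(v+.5)/3.2-.5+150)
h=.065;O=[]
for P,a,b in(((.08,-.06,h),(541,110),(145,185)),((-.08,-.06,h),(743,98),(25,92)),((-.08,.06,h),(757,245),(120,20)),((.08,.06,h),(552,264),(238,116))):
    O+=[("top",P,t(*a),None),("scene",P,s(*b),None)]
    print(P,tri([("top",t(*a),None),("scene",s(*b),None)]))
O+=[("scene",(.08,-.06,0),s(145,222),None)]
q,r=fit([.55,-.2,1.57,0],O);print("box",q);print(r)
# handle ends top
a=tri([("top",t(650,122),None),("scene",s(100,95),None)]);b=tri([("top",t(655,220),None),("scene",s(160,52),None)]);print("handle",a,b)
# dock
D=[("top",(-.1,.062,.035),t(322,254),None),("top",(.094,.062,.035),t(80,297),None),
("scene",(-.1,.062,.035),s(382,266),None),("scene",(.094,.062,.035),s(575,392),None)]
q,r=fit([.55,.1,1.57],D);print("dock",q);print(r)
pt=tri([("top",t(98,163),None),("scene",s(478,476),None)]);print("plunger tip",pt)
c,sn=np.cos(q[2]),np.sin(q[2]);L=lambda p:np.array([[c,sn],[-sn,c]])@(p[:2]-q[:2])
print(L(pt))
for p,uv in(((-.139,.077,.035),(380,268)),):print(L(at_z("top",t(*uv),.035)))
for uv in((345,55),(352,103),(300,118)):print(L(at_z("top",t(*uv),.07)))
E
```

```text
(0.08, -0.06, 0.065) [ 0.5578 -0.1373  0.0656]
(-0.08, -0.06, 0.065) [ 0.5685 -0.2971  0.0518]
(-0.08, 0.06, 0.065) [ 0.4511 -0.3018  0.0617]
(0.08, 0.06, 0.065) [ 0.4397 -0.1458  0.0555]
box [ 0.5039 -0.2207  1.6363 -0.0059]
[[-0.5315  0.5168]
 [-0.4952  1.4976]
 [-0.4166 -0.1159]
 [-1.0724 -1.7136]
 [ 0.3269  1.1417]
 [-0.5971 -0.3486]
 [-0.1817  0.1345]
 [ 0.6747 -0.7169]
 [-0.3298  3.0199]]
handle [ 0.5408 -0.2182  0.0982] [ 0.4676 -0.2213  0.0971]
dock [0.4938 0.1423 1.7495]
[[ 0.2988  0.1224]
 [-1.3185  1.0964]
 [-3.622  -0.704 ]
 [-0.0307  1.277 ]]
plunger tip [0.5242 0.2154 0.0296]
[ 0.0665 -0.0429]
[-0.1419  0.0808]
[-0.1453 -0.0841]
[-0.1444 -0.0453]
[-0.1031 -0.041 ]
```

Emit:
{"method": "arm_command", "body": {
  "increments": [8.5,10.7,-11.9,-3,0,8.5,21.4,-23.8,-5,0,8.5,21.4,-23.8,-5,0,8.5,32,-35.7,-6,0.02,8.5,32,-35.7,-6,0.05,8.5,32,-35.7,-6,0.05,8.5,42.8,-47.6,-6,0.05,8.5,42.8,-47.6,-6,0.05,8.5,42.8,-47.6,-6,0.05,8.5,42.8,-47.6,-6,0.05]
}}

```text
time_s: 0.93
tool_pos: [0.34, -0.246, 0.276]
eef_rot: [-3.14, -0.0, 0.172]
contact_force: [1.5, -1.4, 0.0]
opening: 0.999
```

Emit:
{"method": "arm_command", "body": {
  "increments": [8.5,0,0,0,0,8.5,0,0,0,0,8.5,0,0,0,0]
}}

```text
time_s: 1.18
tool_pos: [0.3399, -0.2461, 0.2759]
eef_rot: [-3.14, 0.0, 0.174]
contact_force: [0.2, -0.8, 0.3]
opening: 0.992
```

Emit:
{"method": "arm_command", "body": {
  "increments": [8.5,7,-8.7,0,0,8.5,14.2,-17.4,0,0,8.5,14.2,-17.4,0,0,8.5,14.2,-17.4,0,0,8.5,14.2,-17.4,0,0,8.5,14.2,-17.4,0,0,8.5,14.2,-17.4,0,0,8.5,14.2,-17.4,0,0,8.5,14.2,-17.4,0,0,8.5,14.2,-17.4,0,0]
}}

```text
time_s: 2.02
tool_pos: [0.4492, -0.052, 0.2758]
eef_rot: [-3.14, 0.001, 0.171]
contact_force: [-0.3, -0.2, 0.3]
opening: 0.994
```

```bash
python3 - <<'E'
from h import *
from bench import sensors
o=sensors.get_obs();print(o["tool_pos"],o["eef_rot"],o["joint_pos"])
im=imaging.read_camera("wrist")[:,:,::-1];np.save("w1.npy",Tool(o));cv2.imwrite("pics/w1.png",im)
cv2.imwrite("pics/w1b.png",cv2.resize(im[:,:],(800,500),interpolation=cv2.INTER_CUBIC))
E
```

```text
[ 0.4492 -0.052   0.2758] [-3.1404  0.001   0.1707] [-0.2904 -0.2326  1.8944  0.0006  1.4813  1.1096]
```

View pics/w1b.png

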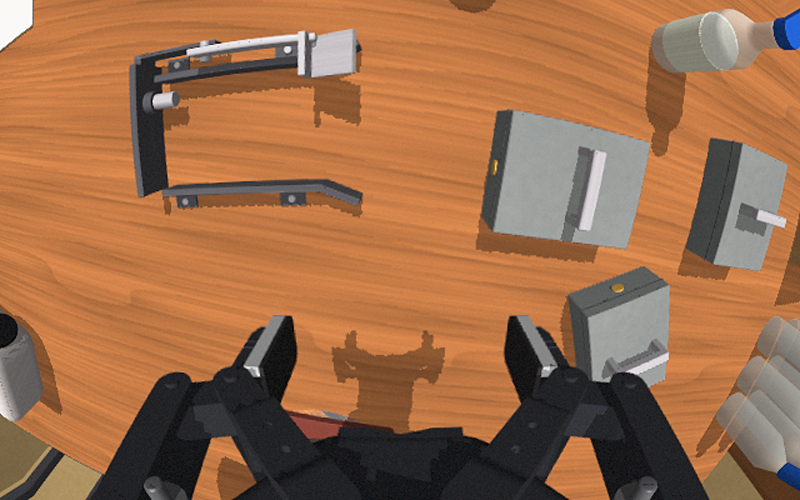

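```bash
python3 - <<'E'
import cv2
im=cv2.imread("pics/w1.png")[16:166,98:298]
cv2.imwrite("pics/w1c.png",cv2.resize(im,None,fx=4,fy=4,interpolation=cv2.INTER_CUBIC))
E
```

```text
(no output)
```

View pics/w1c.png

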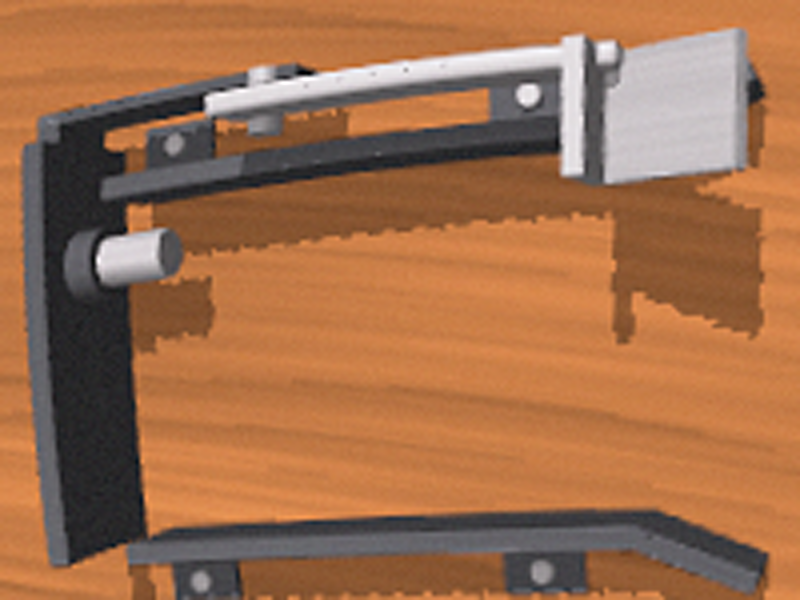

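```bash
python3 - <<'E'
from h import *
T=np.load("w1.npy")
w=lambda u,v:((u+.5)/4-.5+98,(v+.5)/4-.5+16)
b=lambda u,v:((u+.5)/1.25-.5,(v+.5)/1.25-.5)
t=lambda u,v:((u+.5)/3.6-.5+180,(v+.5)/3.6-.5+160)
s=lambda u,v:((u+.5)/3.2-.5+260,(v+.5)/3.2-.5+150)
D=[("wrist",(.094,.062,.035),w(130,543),T),("wrist",(-.1,.062,.035),w(634,529),T),("wrist",(-.1,.062,0),w(655,512),T),
("wrist",(.094,-.062,.035),w(104,198),T)]
q,r=fit([.5,.14,1.74],D);print("dock W",q);print(r)
D2=D+[("top",(-.1,.062,.035),t(322,254),None),("top",(.094,.062,.035),t(80,297),None),
("scene",(.094,.062,.035),s(575,392),None)]
q2,r=fit([.5,.14,1.74],D2);print("dock all",q2);print(r)
c,sn=np.cos(q[2]),np.sin(q[2]);L=lambda p:np.array([[c,sn],[-sn,c]])@(p[:2]-q[:2])
print("tip",L(at_z("wrist",w(170,250),.03,T)), "-Y bottom", L(at_z("wrist",w(560,153),0,T)),L(at_z("wrist",w(350,178),0,T)))
print("tip tri",tri([("top",t(98,163),None),("wrist",w(170,250),T)]))
h=.065
O=[("wrist",P,b(*a),T) for P,a in (((.08,-.06,h),(513,111)),((-.08,-.06,h),(649,140)),((-.08,.06,h),(627,248)),((.08,.06,h),(494,235)),((.08,-.06,0),(499,112)),((.08,.06,0),(484,230)))]
q,r=fit([.5,-.22,1.63,0],O);print("box W",q);print(r)
O+=[("top",P,t(*a),None) for P,a in (((.08,-.06,h),(541,110)),((-.08,-.06,h),(743,98)),((-.08,.06,h),(757,245)))]
q,r=fit([.5,-.22,1.63,0],O);print("box all",q)
E
```

```text
dock W [0.497  0.1385 1.7261]
[[-1.229  -0.0495]
 [ 0.3898  0.109 ]
 [ 0.1824 -0.1416]
 [ 0.0393  0.1427]]
dock all [0.4966 0.1387 1.7287]
[[-1.2319  0.3416]
 [ 0.3233  0.1726]
 [ 0.1206 -0.0829]
 [-0.1781  0.5808]
 [ 1.2705 -0.0778]
 [-0.4949 -0.5421]
 [-1.8073  1.778 ]]
tip [ 0.0686 -0.0403] -Y bottom [-0.0677 -0.063 ] [ 0.0104 -0.0608]
tip tri [0.5261 0.214  0.0274]
box W [ 0.5034 -0.2245  1.6504 -0.0048]
[[ -0.1934   0.9791]
 [  0.7955   0.8243]
 [  0.8636  -0.1697]
 [  0.9547  -0.6067]
 [ -2.1995   0.3399]
 [ -1.4422 -10.1972]]
box all [ 0.5037 -0.2235  1.65   -0.0033]
```

Emit:
{"method": "arm_command", "body": {
  "increments": [8.5,0.6,4.4,0,0.03,8.5,1.2,8.8,0,0.06,8.5,1.8,13.2,0,0.095,8.5,2.46,17.7,3,0.095,8.5,2.46,17.7,7,0.095,8.5,2.46,17.7,11,0.095,8.5,2.46,17.7,13,0.095,8.5,2.46,17.7,13,0.095,8.5,2.46,17.7,13,0.095,8.5,2.46,17.7,13,0.095]
}}

```text
time_s: 2.9
tool_pos: [0.5042, -0.2232, 0.148]
eef_rot: [3.141, -0.001, 0.075]
contact_force: [0.4, -0.8, 0.7]
opening: 0.998
```

```bash
python3 - <<'E'
from h import *
from bench import sensors
o=sensors.get_obs();print(o["tool_pos"],o["eef_rot"],o["joint_pos"],o["contact_force"])
im=imaging.read_camera("wrist")[:,:,::-1];np.save("w2.npy",Tool(o));cv2.imwrite("pics/w2.png",im)
cv2.imwrite("pics/w2b.png",cv2.resize(im[:,:],(800,500),interpolation=cv2.INTER_CUBIC))
E
```

```text
[ 0.5042 -0.2232  0.148 ] [ 3.141  -0.0015  0.0747] [-0.5599  0.1197  1.8028  0.0004  1.2175  0.936 ] [ 0.44   -0.8067  0.6661]
```

View pics/w2b.png

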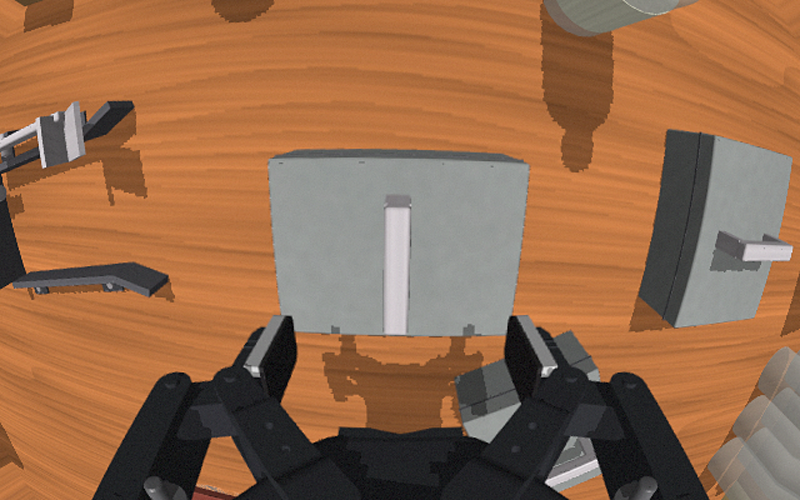

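The handle is centred between the fingers, with its bar running from (398,207) to (398,333). I'll check its height and lateral place.

```bash
python3 - <<'E'
from h import *
T1=np.load("w1.npy");T=np.load("w2.npy")
b=lambda u,v:((u+.5)/1.25-.5,(v+.5)/1.25-.5)
f=at_z("wrist",b(398,207),.099,T);n=at_z("wrist",b(397.5,333),.099,T);print(f,n,(f+n)/2)
print("tri far",tri([("wrist",b(398,207),T),("wrist",b(600,150),T1)]),"near",tri([("wrist",b(397.5,333),T),("wrist",b(588,229),T1)]))
h=.065
O=[("wrist",P,b(*a),T) for P,a in (((.08,-.06,h),(269,160)),((-.08,-.06,h),(529,164)),((-.08,.06,h),(514,335)),((.08,.06,h),(282,331)))]
q,r=fit([.5,-.22,1.63,0],O);print("box W",q);print(r)
E
```

```text
[ 0.5424 -0.2196  0.099 ] [ 0.4685 -0.2247  0.099 ] [ 0.5054 -0.2221  0.099 ]
tri far [ 0.5421 -0.2194  0.0962] near [ 0.4695 -0.2248  0.1013]
box W [ 0.5032 -0.222   1.6293 -0.0029]
[[-0.5461 -0.228 ]
 [ 0.701  -0.0653]
 [-4.0527 -0.1105]
 [ 1.5449  0.3205]]
```

Emit:
{"method": "arm_command", "body": {
  "increments": [8.5,0,-0.1,3,0.005,8.5,0,-0.1,5.5,0.005,8.5,0,-0.1,7,0.005,8.5,0,-0.1,7.4,0.005,8.5,0,-0.1,7.4,0.005,6,0,-0.1,7.4,0.005,4,0,-0.1,7.4,0.005,2.5,0,-0.1,7.4,0.005,0.5,0,-0.1,7.4,0.005,0,0,-0.1,7.4,0.005]
}}

```text
time_s: 3.78
tool_pos: [0.5055, -0.2226, 0.0757]
eef_rot: [3.139, -0.004, 0.07]
contact_force: [0.2, 0.5, -0.8]
opening: 0.292
```

Emit:
{"method": "arm_command", "body": {
  "increments": [0,0,0,0,0,0,0,0,0,0,0,0,0,0,0,0,0,0,0,0,0,0,0,0,0,0,0,0,0,0]
}}

```text
time_s: 4.28
tool_pos: [0.5056, -0.2224, 0.0759]
eef_rot: [3.14, -0.004, 0.07]
contact_force: [-1.9, 5.1, 4.1]
opening: 0.152
```

Emit:
{"method": "arm_command", "body": {
  "increments": [0,0.2,-0.6,0,-0.005,0,0.6,-1.8,0,-0.015,0,1.0,-3.2,0,-0.025,0,1.4,-4.6,0,-0.035,0,1.8,-6,0,-0.045,0,2.3,-7.5,0,-0.055,0,2.8,-9,0,-0.065,0,3.2,-10.4,0,-0.075,0,3.55,-11.6,0,-0.083,0,3.7,-12.1,0,-0.085]
}}

```text
time_s: 5.12
tool_pos: [0.5344, -0.0985, 0.0759]
eef_rot: [3.138, -0.004, 0.157]
contact_force: [-0.5, -5.5, 1.3]
opening: 0.151
```

Emit:
{"method": "arm_command", "body": {
  "increments": [0,0,0,0,0,0,0,0,0,0,0,0,0,0,0]
}}

```text
time_s: 5.37
tool_pos: [0.5346, -0.0978, 0.0759]
eef_rot: [3.139, -0.005, 0.157]
contact_force: [0.2, 3.0, 1.8]
opening: 0.143
```

```bash
python3 - <<'E'
from h import *
from bench import sensors
o=sensors.get_obs();print(o["tool_pos"],o["eef_rot"],o["contact_force"],o["torque"],o["opening"])
im=imaging.read_camera("wrist")[:,:,::-1];np.save("w3.npy",Tool(o));cv2.imwrite("pics/w3.png",im)
cv2.imwrite("pics/w3b.png",cv2.resize(im[20:320,0:470],None,fx=1.7,fy=1.7,interpolation=cv2.INTER_CUBIC))
E
```

```text
[ 0.5346 -0.0978  0.0759] [ 3.1392 -0.0049  0.1567] [0.1518 3.0242 1.8435] [ 0.5778 -0.0993  0.0361] 0.14302170406431494
```

View pics/w3b.png

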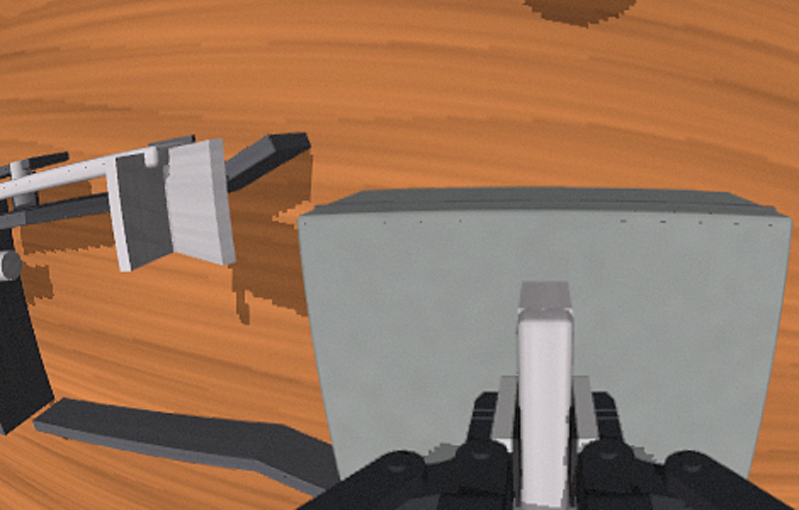

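```bash
python3 - <<'E'
from h import *
T=np.load("w3.npy"); T1=np.load("w1.npy")
b=lambda u,v:((u+.5)/1.7-.5,(v+.5)/1.7-.5+20)
w=lambda u,v:((u+.5)/4-.5+98,(v+.5)/4-.5+16)
D=[("wrist",(.094,.062,.035),b(34,421),T),("wrist",(-.1,.062,.035),b(255,459),T),("wrist",(-.1,.062,0),b(285,425),T),("wrist",(.094,.062,0),b(62,398),T)]
q,r=fit([.5,.14,1.74],D);print("dock W3",q);print(r)
D+=[("wrist",(.094,.062,.035),w(130,543),T1),("wrist",(-.1,.062,.035),w(634,529),T1),("wrist",(-.1,.062,0),w(655,512),T1),("wrist",(.094,-.062,.035),w(104,198),T1)]
q,r=fit([.5,.14,1.74],D);print("dock W1+3",q);print(r)
c,s=np.cos(q[2]),np.sin(q[2]);L=lambda p:np.array([[c,s],[-s,c]])@(p[:2]-q[:2])
for uv,z in(((300,217),.065),((790,217),.065),((340,478),.065),((748,478),.065),((372,191),0),((735,193),0)):
    print(uv,L(at_z("wrist",b(*uv),z,T)))
print("tcp",L(T[:3,3]),"yaw err",.1567+np.pi/2-q[2])
print("tip",L(at_z("wrist",b(15,266),.03,T)),"nose", L(at_z("wrist",b(130,271),.045,T)),L(at_z("wrist",b(234,265),.077,T)))
E
```

```text
dock W3 [0.4968 0.1386 1.7388]
[[-0.9879  0.2039]
 [ 0.4387  0.7572]
 [-0.6013 -0.8352]
 [ 1.2882 -0.2025]]
dock W1+3 [0.4968 0.1384 1.7322]
[[-1.2924 -0.3016]
 [ 0.3756  1.3688]
 [-0.6954 -0.2468]
 [ 1.0064 -0.679 ]
 [-0.9629  0.4433]
 [ 0.6806 -0.236 ]
 [ 0.453  -0.4602]
 [-0.1578  0.6925]]
(300, 217) [-0.1625 -0.0581]
(790, 217) [-0.318  -0.0574]
(340, 478) [-0.1605  0.0424]
(748, 478) [-0.3184  0.0434]
(372, 191) [-0.166  -0.0577]
(735, 193) [-0.3229 -0.0565]
tcp [-0.2393  0.0007] yaw err -0.00475244644659889
tip [ 0.0637 -0.0396] nose [-0.0602 -0.0371] [-0.1423 -0.046 ]
```

Emit:
{"method": "arm_command", "body": {
  "increments": [0,0.02,-0.4,0,-0.002,0,0.04,-0.8,0,-0.004,0,0.06,-1.3,0,-0.004,0,0.06,-1.8,0,-0.004,0,0.06,-2.3,0,-0.004,0,0.06,-2.8,0,-0.004,0,0.05,-3.2,0,-0.004,0,0.05,-3.4,0,-0.004,0,0.05,-3.4,0,-0.004]
}}

```text
time_s: 6.17
tool_pos: [0.5297, -0.064, 0.0759]
eef_rot: [3.139, -0.005, 0.161]
contact_force: [0.6, -4.4, 1.5]
opening: 0.154
```

Emit:
{"method": "arm_command", "body": {
  "increments": [0,0,-0.3,0,0,0,0,-0.6,0,0,0,0,-1.0,0,0,0,0,-1.4,0,0,0,0,-1.7,0,0,0,0,-2,0,0,0,0,-2,0,0]
}}

```text
time_s: 6.75
tool_pos: [0.5266, -0.0443, 0.0759]
eef_rot: [3.138, -0.005, 0.161]
contact_force: [0.7, -5.4, 0.4]
opening: 0.15
```

```bash
cat > st.py <<'E'
from h import *
from bench import sensors
o=sensors.get_obs();q=np.array([.4968,.1384,1.732])
c,s=np.cos(q[2]),np.sin(q[2]);M=np.array([[c,s],[-s,c]])
print(o["time_s"],"tcp dock",M@(o["tool_pos"][:2]-q[:2]),"z",o["tool_pos"][2],"rot",o["eef_rot"],"F dock",M@o["contact_force"][:2],o["contact_force"][2],"torque",o["torque"],o["opening"])
E
python3 st.py
```

```text
6.75 tcp dock [-0.1851 -0.0001] z 0.07589946962110347 rot [ 3.1381 -0.0052  0.1607] F dock [-5.4521  0.1896] 0.4094099152396532 torque [-0.7882 -0.1737 -0.125 ] 0.1500590448722316
```

Emit:
{"method": "arm_command", "body": {
  "increments": [0,0,-0.3,0,0,0,0,-0.6,0,0,0,0,-0.9,0,0,0,0,-1.2,0,0,0,0,-1.5,0,0,0,0,-1.8,0,0,0,0,-2,0,0,0,0,-2,0,0]
}}

```text
time_s: 7.42
tool_pos: [0.5235, -0.0246, 0.0759]
eef_rot: [3.137, -0.006, 0.161]
contact_force: [1.3, -5.5, 0.0]
opening: 0.149
```

```bash
python3 st.py;python3 - <<'E'
from h import *
im=imaging.read_camera("wrist")[:,:,::-1];cv2.imwrite("pics/w4.png",im)
cv2.imwrite("pics/w4b.png",cv2.resize(im[20:320,0:470],None,fx=1.7,fy=1.7,interpolation=cv2.INTER_CUBIC))
E
```

```text
7.4167 tcp dock [-0.1652 -0.0002] z 0.07590798882412947 rot [ 3.1373 -0.0056  0.1607] F dock [-5.626  -0.4049] 0.02343228307439743 torque [-0.8312 -0.2368 -0.0753] 0.1490721662238255
```

View pics/w4b.png

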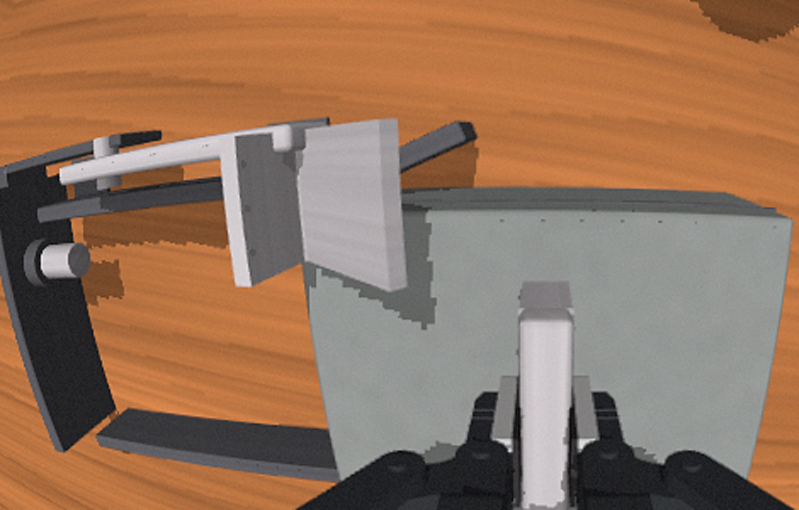

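The box's front edge is under the catch slope and forces are low, so I continue between the rails.

Emit:
{"method": "arm_command", "body": {
  "increments": [0,0,-0.3,0,0,0,0,-0.6,0,0,0,0,-0.9,0,0,0,0,-1.2,0,0,0,0,-1.5,0,0,0,0,-1.8,0,0,0,0,-2.1,0,0,0,0,-2.4,0,0]
}}

```text
time_s: 8.13
tool_pos: [0.5199, -0.0015, 0.076]
eef_rot: [3.136, -0.006, 0.161]
contact_force: [2.1, -7.5, -0.4]
opening: 0.152
```

```bash
python3 st.py
```

```text
8.1333 tcp dock [-0.1418 -0.0004] z 0.0760309952963007 rot [ 3.136  -0.0061  0.1606] F dock [-7.726  -0.8716] -0.39389219170596856 torque [-1.0943 -0.2046  0.0058] 0.15153902336022973
```

Emit:
{"method": "arm_command", "body": {
  "increments": [0,0,-0.4,0,0,0,0,-0.8,0,0,0,0,-1.2,0,0,0,0,-1.6,0,0,0,0,-2,0,0,0,0,-2.4,0,0,0,0,-2.8,0,0,0,0,-3.2,0,0,0,0,-3.5,0,0]
}}

```text
time_s: 8.88
tool_pos: [0.5146, 0.0326, 0.076]
eef_rot: [3.135, -0.007, 0.161]
contact_force: [1.2, -7.5, 0.6]
opening: 0.152
```

```bash
python3 st.py
```

```text
8.8833 tcp dock [-0.1072 -0.0006] z 0.07599890031759131 rot [ 3.1346 -0.0067  0.1607] F dock [-7.5954 -0.0236] 0.6414633695339518 torque [-1.1293 -0.3091  0.0388] 0.15223420546384514
```

Emit:
{"method": "arm_command", "body": {
  "increments": [0,0,-0.4,0,0,0,0,-0.8,0,0,0,0,-1.2,0,0,0,0,-1.6,0,0,0,0,-2,0,0,0,0,-2.4,0,0,0,0,-2.8,0,0,0,0,-3.2,0,0,0,0,-3.6,0,0,0,0,-4,0,0]
}}

```text
time_s: 9.72
tool_pos: [0.5085, 0.0715, 0.076]
eef_rot: [3.133, -0.007, 0.161]
contact_force: [3.0, -8.1, -0.2]
opening: 0.15
```

Emit:
{"method": "arm_command", "body": {
  "increments": [0,0,-0.3,0,0,0,0,-0.6,0,0,0,0,-0.9,0,0,0,0,-1.2,0,0,0,0,-1.5,0,0,0,0,-1.8,0,0,0,0,-2.1,0,0,0,0,-2.4,0,0]
}}

```text
time_s: 10.38
tool_pos: [0.5048, 0.0946, 0.0759]
eef_rot: [3.131, -0.007, 0.161]
contact_force: [2.8, -8.4, 1.4]
opening: 0.15
```

```bash
python3 st.py; python3 - <<'E'
from h import *
from bench import sensors
o=sensors.get_obs();im=imaging.read_camera("wrist")[:,:,::-1];np.save("w5.npy",Tool(o));cv2.imwrite("pics/w5.png",im)
cv2.imwrite("pics/w5b.png",cv2.resize(im[70:320,130:470],None,fx=2.3,fy=2.3,interpolation=cv2.INTER_CUBIC))
E
```

```text
10.3833 tcp dock [-0.0445 -0.0009] z 0.07594905440359179 rot [ 3.1314 -0.0074  0.1611] F dock [-8.7571 -1.373 ] 1.3690377722517053 torque [-1.1141 -0.1903  0.0704] 0.1496758000445932
```

View pics/w5b.png

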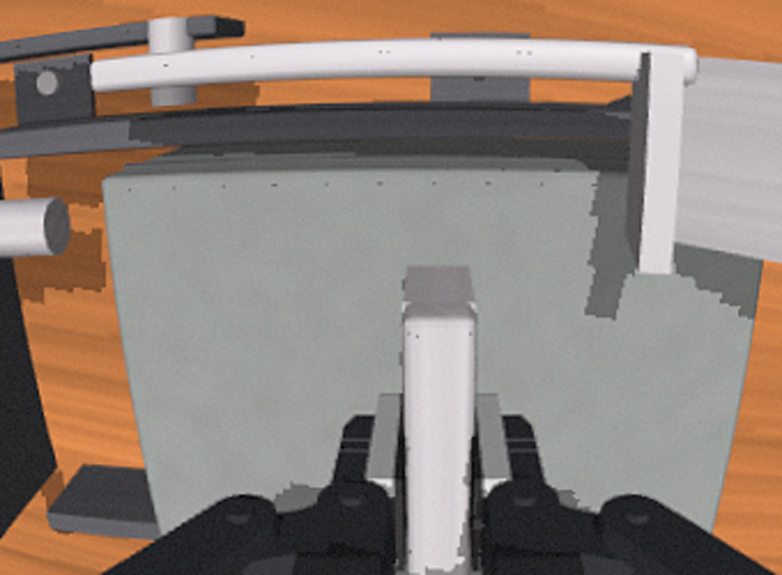

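```bash
python3 - <<'E'
from h import *
T=np.load("w5.npy");q=[.4968,.1384,1.732]
c,s=np.cos(q[2]),np.sin(q[2]);L=lambda p:np.array([[c,s],[-s,c]])@(p[:2]-np.array(q[:2]))
b=lambda u,v:((u+.5)/2.3-.5+130,(v+.5)/2.3-.5+70)
tip=L(at_z("wrist",b(58,227),.03,T))
print("tip",tip,"front",L(at_z("wrist",b(108,226),.065,T)),"back",L(at_z("wrist",b(756,280),.065,T)))
print("plate low L/R",L(at_z("wrist",b(638,268),.065,T)),L(at_z("wrist",b(672,273),.065,T)))
E
```

```text
tip [ 0.0681 -0.0402] front [ 0.0333 -0.0481] back [-0.1228 -0.0341]
plate low L/R [-0.0916 -0.0371] [-0.1002 -0.0359]
```

Emit:
{"method": "arm_command", "body": {
  "increments": [0,0,-0.4,0,0,0,0,-0.8,0,0,0,0,-1.2,0,0,0,0,-1.6,0,0,0,0,-2.0,0,0,0,0,-2.3,0,0,0,0,-2.6,0,0,0,0,-2.7,0,0,0,0,-2.7,0,0]
}}

```text
time_s: 11.18
tool_pos: [0.5004, 0.1215, 0.0759]
eef_rot: [3.131, -0.007, 0.161]
contact_force: [1.5, -6.6, 2.2]
opening: 0.149
```

```bash
cat >> st.py <<'E'
import sys
n=sys.argv[1] if len(sys.argv)>1 else None
if n:
    im=imaging.read_camera("wrist");cv2.imwrite(f"pics/{n}.png",im[:,:,::-1])
    if len(sys.argv)>2:
        p=cv2.imread(f"pics/{sys.argv[2]}.png")[:,:,::-1]
        d=np.abs(im.astype(int)-p).sum(2); print("diff lever/plate",d[75:200,340:460].mean(),"lid",d[220:260,190:260].mean())
E
python3 st.py s0
```

```text
11.1833 tcp dock [-0.0172 -0.0008] z 0.07590223064127576 rot [ 3.1311 -0.0073  0.1614] F dock [-6.731  -0.4292] 2.238610038885482 torque [-0.8493 -0.1397  0.0009] 0.14887253008290174
```

Emit:
{"method": "arm_command", "body": {
  "increments": [0,0,-0.1,0,0,0,0,-0.2,0,0,0,0,-0.3,0,0,0,0,-0.4,0,0,0,0,-0.4,0,0]
}}

```text
time_s: 11.65
tool_pos: [0.4997, 0.125, 0.0759]
eef_rot: [3.13, -0.007, 0.161]
contact_force: [1.9, -6.7, 1.6]
opening: 0.15
```

```bash
python3 st.py s1 s0
```

```text
11.65 tcp dock [-0.0137 -0.0007] z 0.07589777507910095 rot [ 3.1301 -0.0071  0.1614] F dock [-6.9524 -0.781 ] 1.580642221459335 torque [-0.8704 -0.2668  0.0432] 0.15002777407556286
diff lever/plate 17.986266666666666 lid 5.825714285714286
```

Emit:
{"method": "arm_command", "body": {
  "increments": [0,0,-0.05,0,0,0,0,-0.1,0,0,0,0,-0.15,0,0,0,0,-0.2,0,0,0,0,-0.25,0,0,0,0,-0.25,0,0]
}}

```text
time_s: 12.2
tool_pos: [0.4993, 0.1268, 0.0759]
eef_rot: [3.129, -0.007, 0.162]
contact_force: [2.7, -6.1, 0.4]
opening: 0.15
```

```bash
python3 st.py s2 s1
```

```text
12.2 tcp dock [-0.0119 -0.0007] z 0.07594667024566144 rot [ 3.1288 -0.007   0.1616] F dock [-6.4505 -1.7255] 0.3732296333350927 torque [-0.9638 -0.2798  0.1103] 0.14966287906736278
diff lever/plate 11.933533333333333 lid 5.8625
```

Emit:
{"method": "arm_command", "body": {
  "increments": [0,0,-0.05,0,0,0,0,-0.1,0,0,0,0,-0.15,0,0,0,0,-0.2,0,0,0,0,-0.2,0,0]
}}

```text
time_s: 12.67
tool_pos: [0.4992, 0.1276, 0.0761]
eef_rot: [3.127, -0.007, 0.162]
contact_force: [1.8, -9.7, 0.6]
opening: 0.152
```

```bash
python3 st.py s3 s2
```

```text
12.6667 tcp dock [-0.0111 -0.0006] z 0.07605258124054606 rot [ 3.1265 -0.0067  0.1619] F dock [-9.8648 -0.2628] 0.6435614424046698 torque [-1.3889 -0.3072  0.1208] 0.15217892078185774
diff lever/plate 8.4844 lid 5.944285714285714
```

Emit:
{"method": "arm_command", "body": {
  "increments": [0,0,-0.05,0,0,0,0,-0.1,0,0,0,0,-0.15,0,0,0,0,-0.2,0,0,0,0,-0.25,0,0,0,0,-0.3,0,0,0,0,-0.3,0,0]
}}

```text
time_s: 13.3
tool_pos: [0.499, 0.1288, 0.0764]
eef_rot: [3.123, -0.007, 0.162]
contact_force: [0.4, -12.1, 2.9]
opening: 0.152
```

```bash
python3 st.py s4 s3
```

```text
13.3 tcp dock [-0.0098 -0.0006] z 0.0763996124859384 rot [ 3.1234 -0.0066  0.1621] F dock [-11.9997   1.5185] 2.8539229389481817 torque [-1.7206 -0.236   0.0499] 0.15208823462678095
diff lever/plate 9.378933333333332 lid 5.920357142857143
```

Emit:
{"method": "arm_command", "body": {
  "increments": [0,0,-0.1,0.05,0,0,0,-0.15,0.06,0,0,0,-0.2,0.06,0,0,0,-0.25,0.06,0,0,0,-0.3,0.06,0,0,0,-0.35,0.06,0,0,0,-0.4,0.06,0,0,0,-0.45,0.06,0,0,0,-0.45,0.06,0]
}}

```text
time_s: 14.1
tool_pos: [0.4986, 0.1313, 0.0765]
eef_rot: [3.12, -0.006, 0.162]
contact_force: [0.9, -12.1, 5.7]
opening: 0.154
```

```bash
python3 st.py s5 s4
```

```text
14.1 tcp dock [-0.0073 -0.0006] z 0.0764569073591641 rot [ 3.1198 -0.0063  0.1624] F dock [-12.1281   1.023 ] 5.66276078693091 torque [-1.9018  0.0148  0.0326] 0.15372559913082287
diff lever/plate 12.528333333333334 lid 5.989642857142857
```

Emit:
{"method": "arm_command", "body": {
  "increments": [0,0,-0.1,0.05,0,0,0,-0.15,0.06,0,0,0,-0.2,0.06,0,0,0,-0.25,0.06,0,0,0,-0.3,0.06,0,0,0,-0.3,0.06,0]
}}

```text
time_s: 14.65
tool_pos: [0.4985, 0.1321, 0.0768]
eef_rot: [3.116, -0.006, 0.163]
contact_force: [-1.0, -13.1, 8.2]
opening: 0.153
```

```bash
python3 st.py s6 s5
```

```text
14.65 tcp dock [-0.0065 -0.0006] z 0.07675466625321592 rot [ 3.1159 -0.0059  0.1627] F dock [-12.7183   3.1209] 8.184805768001238 torque [-1.9455  0.1416  0.0776] 0.15271476542198045
diff lever/plate 18.3368 lid 6.121428571428571
```

```bash
python3 - <<'E'
import cv2,numpy as np
a=[cv2.resize(cv2.imread(f"pics/{n}.png")[70:220,150:480],None,fx=2.2,fy=1.9,interpolation=cv2.INTER_CUBIC) for n in("s5","s6")]
cv2.imwrite("pics/cmp.png",np.vstack(a))
E
```

```text
(no output)
```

View pics/cmp.png

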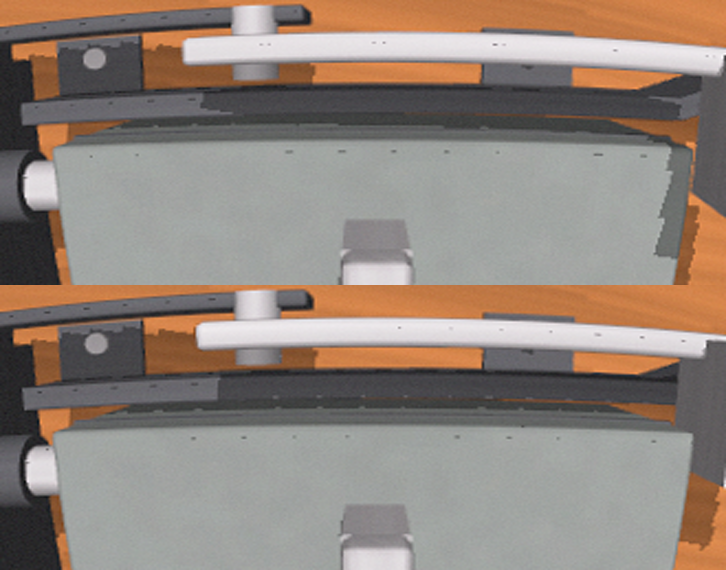

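The catch has dropped: in the lower frame the lever sits lower and its shadow is off the lid. I relax the push, then open.

Emit:
{"method": "arm_command", "body": {
  "increments": [0,0,0,0,0,0,0,0.05,0,0,0,0,0.1,0,0,0,0,0.15,0,0,0,0,0.2,0,0,0,0,0.2,0,0]
}}

```text
time_s: 15.2
tool_pos: [0.4986, 0.1307, 0.0765]
eef_rot: [3.117, -0.006, 0.163]
contact_force: [2.7, 0.6, -2.9]
opening: 0.147
```

```bash
python3 st.py s7 s6
```

```text
15.2 tcp dock [-0.0079 -0.0006] z 0.07652859289808538 rot [ 3.1168 -0.0058  0.1627] F dock [ 0.1879 -2.8001] -2.945019540418571 torque [ 0.4821 -0.4482  0.0325] 0.14669169067348473
diff lever/plate 9.503066666666667 lid 5.851428571428571
```

Force is relieved. Opening slowly, only wide enough to clear the bar, then lifting straight up.

Emit:
{"method": "arm_command", "body": {
  "increments": [1.6,0,0,0,0,2.2,0,0,0,0,3,0,0,0,0,4,0,0,0,0,5,0,0,0,0,5,0,0,0,0,5,0,0,0,0]
}}

```text
time_s: 15.83
tool_pos: [0.4986, 0.1307, 0.0765]
eef_rot: [3.117, -0.006, 0.163]
contact_force: [-0.6, 0.9, 0.0]
opening: 0.588
```

```bash
python3 st.py s8 s7
```

```text
15.8333 tcp dock [-0.0079 -0.0005] z 0.0765370671179339 rot [ 3.1168 -0.0057  0.1627] F dock [0.9726 0.4867] 0.04789709205049038 torque [-0.0418 -0.0029  0.0174] 0.5876667649756351
diff lever/plate 8.226666666666667 lid 17.457857142857144
```

Emit:
{"method": "arm_command", "body": {
  "increments": [5,0,0,-1,0,5,0,0,-2.5,0,5,0,0,-4.5,0,5,0,0,-7,0,5,0,0,-10,0,5,0,0,-13,0,5,0,0,-15,0,5,0,0,-15,0,5,0,0,-15,0]
}}

```text
time_s: 16.63
tool_pos: [0.4981, 0.1344, 0.2288]
eef_rot: [3.117, -0.01, 0.163]
contact_force: [-0.5, -0.3, -0.5]
opening: 0.586
```

```bash
python3 st.py s9; python3 - <<'E'
import cv2,numpy as np
from h import *
w=cv2.imread("pics/s9.png");w=cv2.resize(w[60:330,120:540],(800,514),interpolation=cv2.INTER_CUBIC)
cv2.imwrite("pics/final.png",w)
s=imaging.read_camera("scene")[:,:,::-1];cv2.imwrite("pics/scene9.png",s)
s0=cv2.imread("pics/scene0.png").astype(int)
for n,(x,y) in dict(bottle=(217,185),can=(255,267),carton=(322,343),boxB=(235,137),boxC=(315,130)).items():
    print(n,np.abs(s[y-12:y+12,x-12:x+12].astype(int)-s0[y-12:y+12,x-12:x+12]).mean())
E
```

```text
16.6333 tcp dock [-0.0042 -0.0007] z 0.22880395260483627 rot [ 3.1166 -0.0098  0.1628] F dock [-0.1843  0.5667] -0.4702810720043866 torque [ 0.0214  0.0342 -0.0188] 0.5855696696241439
bottle 4.710648148148148
can 4.166087962962963
carton 4.434027777777778
boxB 3.912615740740741
boxC 4.04224537037037
```

View pics/final.png

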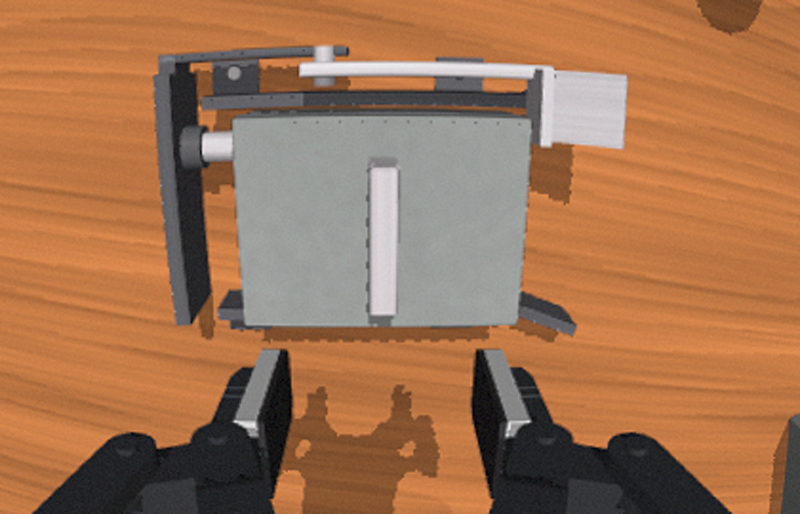

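The box sits between the rails at (385,220), its front on the plunger at (232,147). The catch nose is down behind its back edge at (530,130), and the gripper is clear.

```bash
python3 -c "
from bench import sign_off;print(sign_off())"
```

```text
the job is handed in; nothing more can be done
None
```

The cash box is locked in its holder. I gripped the leftmost box by its handle and slid it along the counter between the rails, where its front edge lifted the catch. I then pushed it in small steps against the plunger until the catch dropped behind it, relaxed the push, opened the fingers and lifted straight up.

**Final checks:**
- **Catch:** the last picture shows the nose down behind the box's back edge and the plunger touching the box's front.
- **Force:** the highest push I read was about 13 N at the wrist, including roughly 6–8 N of sliding and catch drag. That puts the load on the plunger well under 20 N.
- **Bystanders:** the bottle, can, carton and the other two boxes look unchanged in the scene camera.
- **Time:** about 17 s.

**Small disagreements:**
- **End unit:** the plunger measured about 8 mm towards the mouth from nominal. Contact and catch drop came where that predicts.
- **Tool tilt:** the tool tilted about 0.02 rad while pressing, and the handle's height reading rose by less than 1 mm.
- **Heights:** the handle measured about 3–5 mm above the stated height in some views. I treated that as measurement error.

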